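# Run a hub nut home with a hand socket

## Robot

A 6-joint arm with a two-finger parallel gripper is mounted at the origin on the work surface. World frame = base frame: x ahead of the robot, y to its left, z up, the work surface at z = 0. Lengths are in mm, angles in degrees, forces in N, time in s.
With the tool pointing down it reaches from about 300 to 850 mm from the base axis. Payload 4.2 kg.
Tool frame: the origin (TCP) lies on the centre line of the jaws, within the pads' length; the fingertips stand 8 mm ahead of it and the grasp point (between the pads) lies 11 mm behind it; z points along the fingers, y is the line along which they close (so a half turn about z gives the same grasp; the last joint's range is limited). The gripper opens to 91 mm and grips with 3 to 60 N. Pads are 32 mm wide; open, the fingers measure 118 mm over their backs; the gripper's body (76 mm by 178 mm) begins 60 mm behind the grasp point.
Start: joints at [62.109, 18.312, 89.639, -0, 72.044, -1.146], TCP at [258.772, 513.497, 221.976] pointing down, gripper open.
Joint ranges: [-177.97, 177.97], [-48.28, 115.42], [12.27, 149.76], [-77.06, 257.06], [2.81, 150.46], [-146.56, 146.56]. Speed limits (degrees/s): [147.25, 147.25, 180, 180, 180, 180].

## Interface

Orientations are given as [roll, pitch, yaw] about the fixed x, y, z axes, in that order (R = Rz(yaw) Ry(pitch) Rx(roll)).
In Python, from workcell import telemetry, eyes, ticket gives the robot as it stands. The module is installed in compiled form; this text tells all that it offers.
- The arm moves only by the shell command python3 -m crank 'ROWS' [OPENING] [FORCE]. ROWS is JSON, a list of rows, each an object of numbers: "dx", "dy", "dz": the shift along the world's x, y, z normalised to -1 to 1, where 1 is 80 cm; "yaw": the turn about the world's z normalised to -1 to 1, where 1 is 5 degrees. A call has 1 to 10 rows; each row shifts and turns the commanded pose from where the row before left it; what a row does not reach is not made up. A row lasts 1/8 s, in which the tool goes at most 62.5 mm and 10.7 degrees, less where a joint would pass 70% of its speed; a pose out of reach is approached as far as the arm can. A call with a number of a shift or a turn outside -1 to 1 is refused whole. A call with a gripper value outside its range is refused whole. OPENING is the opening, from 0 (shut) to 1 (fully open), set as the call begins (- or left out, the last holds). The fingers move at their own pace and stop on an object; FORCE is the grip in N (left out, the last holds). Time passes only in rows, so rows that do not move let the fingers close. It gives the time, the measured TCP pose, the force, the opening and the grip force at its end, in the units of the state.
- telemetry.state(): the state, without advancing time (a new reading comes with each control period).
- eyes.grab_frame(name): name is "side" or "top" or "wrist"; returns the picture (420x560x3 uint8, red, green, blue); there is no depth.
- eyes.calibration(name): a dict with "camera_matrix" (3x3 intrinsics, pixels), "world_from_camera" (4x4, takes a point from camera to world coordinates). Camera axes: x right, y down, z forward; pixel columns grow to the right and rows downward; lengths in mm; the calibration is good to about 2 mm. A picture is of the moment at which its call begins: read the wrist's pose just before it. calibration takes no time and is no camera call; for the wrist camera it gives the pose at the moment of the call.
- ticket.job_done(): hands the job in; it is judged then, once.
The state is a dict: "time_s": time; "qpos": joint angles; "qvel": joint speeds; "effort": joint torques, N m; "ee_pos": TCP position; "ee_rot": TCP orientation; "force": force on the tool from outside, world axes, zero at the start; "torque": the same for the moment, N m; "gripper_width": finger opening in mm; "gripper_force": force on a finger pad.
Only numpy, scipy, OpenCV 4.12 (cv2) and the standard library are available. Lean on these libraries where they do the work, as an engineer would, in place of code of your own. Each camera call takes 0.05 s, during which the arm holds its last target. There are 200 camera calls.

## Task

Fit the blue-banded hand socket over the brass nut on the wheel hub (feel for the hexagon: turn it while pressing lightly until it drops fully on), then screw the nut clockwise, letting go and regripping as needed, until it is fully home on its washer. Turn the nut only with the socket, leave the socket standing on the nut, and leave everything else where it is.

Things in the scene. Friction and masses are not known exactly. Their poses are not given: they have to be found in the camera images.
- socket_blue: the socket to use: loose, steel, blue bands, 0.35 kg, standing upright, mouth down. Origin: centre of its mouth (underside), z up. Skirt 57 mm diameter up to 38 mm; above it a round knurled grip 44 mm diameter from 38 to 78 mm: hold it there. In the mouth a hexagonal recess 38.5 mm across flats, 32 mm deep; the direction of its flats is not marked outside
- nut: brass nut, captive on the hub's vertical spindle. Origin: centre of its flange's underside, z up. Flange 54 mm diameter, 4 mm thick; hexagon 36 mm across flats from 4 to 18 mm, bevelled above 15 mm; tapered round crown, 32 to 26 mm diameter, from 18 to 22 mm. Clockwise from above lowers it, 6 mm a turn; it starts 1.15 to 1.75 turns above home, is self-locking: it resists turning either way with 0.25 N m throughout and stays where left
- flange_top (a point): centre of the top face of the nut's flange, 4 mm above the nut's origin, moving with it: the socket's mouth rests here when fully on. The crown enters the socket at any angle, then the bevelled hexagon stops it about 11 to 14 mm above this point unless aligned within about 8 degrees (every 60 degrees). The 20 mm spindle end shows up to 11 mm above the crown as the nut sinks, and clears the socket
- seat (a point): centre of the washer's top face on the hub, fixed, 62 mm above the bench, z up. Home: the nut's origin meets this point, a hard stop, felt as a rise in turning resistance. The hub has a flange 130 mm across on a 150 mm square blue base; five wheel studs on a 102 mm circle, tops 72 mm above the bench. The base stands anywhere in the left middle of the bench
- socket_red: bystander: loose smaller socket with red bands, 44 mm diameter, 70 mm tall, origin at its underside; does not fit
- socket_yellow: bystander: loose larger socket with yellow bands, 66 mm diameter, 82 mm tall, origin at its underside; does not fit
- spray_blue: bystander: blue spray can, 66 mm diameter, 205 mm tall, origin at its underside
- spray_red: bystander: red spray can, 66 mm diameter, 205 mm tall, origin at its underside
- oil_bottle: bystander: grey bottle with blue cap, 68 mm diameter, 210 mm tall, origin at its underside
- grease_tin: bystander: green tin, 80 mm diameter, 90 mm tall, origin at its underside
- wrench: bystander: steel wrench lying on the bench, 220 mm long, origin at its middle underside
Mind the look-alikes: they are no part of the job. What is shaped like the part that bears nut but brown is not meant.

How it is judged:
By the outcome, as a careful person would: the job done as asked, in the order asked, and still so for the second after the job is handed in, with the robot touching nothing.
It also fails if it takes over 72 s, if anything falls off the work surface, if the arm or the gripper's body presses on something with over 40 N, if the wrist force passes 120 N, or if a joint passes its speed limit or range.

## Working session

There is one attempt and no reset: what is moved stays moved. The work goes in short steps, Python scripts to look and compute and a shell command to move; the robot and the scene stay as the last step left them, time stands still between calls to the robot, and variables do not carry over. Pictures are saved under pics/ and viewed, at most 10 in all, crops included, and the job is handed in when it is done.

```bash
mkdir -p pics
cat > h.py <<'E'
import numpy as np,cv2
from workcell import telemetry,eyes
def grab(n):
    c=eyes.calibration(n); im=eyes.grab_frame(n)
    return np.array(im),np.array(c["camera_matrix"]),np.array(c["world_from_camera"])
def onplane(u,v,K,T,z):
    d=T[:3,:3]@np.linalg.inv(K)@np.array([u,v,1.]); o=T[:3,3]
    return o+d*(z-o[2])/d[2]
def proj(p,K,T):
    q=T[:3,:3].T@(np.array(p,float)-T[:3,3]); q=K@q; return q[:2]/q[2]
E
python3 - <<'E'
from h import *
print(telemetry.state())
ims=[]
for n in("top","side"):
    im,K,T=grab(n); np.savez("pics/%s0.npz"%n,im=im,K=K,T=T); cv2.imwrite("pics/%s0.png"%n,im[:,:,::-1]); print(n,K.tolist(),T.round(3).tolist())
E
```

```text
{'time_s': 0.0, 'qpos': array([ 6.21063382e+01,  1.83491166e+01,  8.97080309e+01,  4.15603582e-04,
        7.20439865e+01, -1.14700431e+00]), 'qvel': array([-0.05008166,  0.05365863, -0.08952425,  0.0710078 , -0.04942301,
        0.002594  ]), 'effort': array([ 1.82879990e-04, -4.12460089e+01, -2.31971687e+01,  7.26629840e-02,
        4.55071614e-02, -1.55326434e-04]), 'ee_pos': array([258.54498418, 513.02345508, 221.1345753 ]), 'ee_rot': array([-1.79898894e+02, -2.41952190e-03,  1.53253212e+02]), 'force': array([-0.05400969,  0.03697713,  0.31422405]), 'torque': array([-0.01053098,  0.02872628, -0.01279838]), 'gripper_force': 0.0, 'gripper_width': 90.80967045349463}
top [[387.2357052031584, 0.0, 274.99253115557104], [0.0, 387.2357052031584, 203.54686358859271], [0.0, 0.0, 1.0]] [[0.006, -0.996, 0.086, 530.952], [-1.0, -0.004, 0.026, 24.503], [-0.026, -0.086, -0.996, 945.565], [0.0, 0.0, 0.0, 1.0]]
side [[500.3767442622274, 0.0, 278.28899973458084], [0.0, 500.3767442622274, 210.57968147166727], [0.0, 0.0, 1.0]] [[0.971, -0.168, 0.167, 374.36], [-0.237, -0.731, 0.64, -807.095], [0.015, -0.661, -0.75, 1097.876], [0.0, 0.0, 0.0, 1.0]]
```

View pics/top0.png

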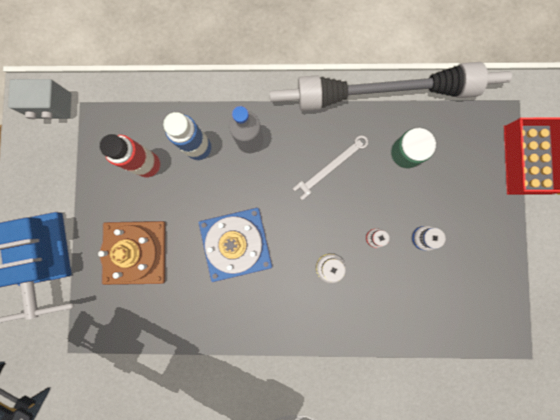

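View pics/side0.png

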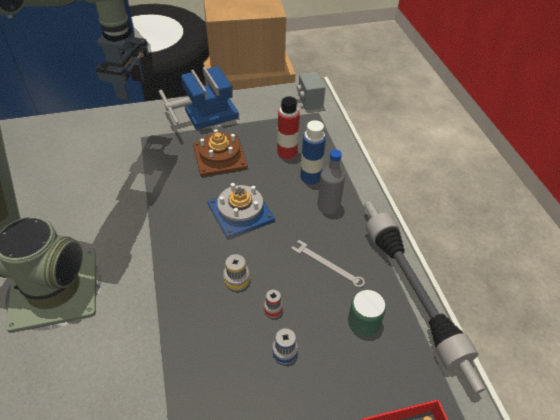

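Candidates for the socket (top view): blue bands (430,238), red (378,238, too small) and yellow (331,268, too large). Candidates for the hub: blue base (236,244) and brown base (134,252, decoy). I choose the socket at (430,238) and the hub at (236,244), and I'll check both in a close crop.

Run:
```python
from h import *
a=np.load("pics/top0.npz");b=np.load("pics/side0.npz")
def crop(d,u,v,r): return cv2.resize(d["im"][v-r:v+r,u-r:u+r],(390,290) if 0 else (290,290),interpolation=cv2.INTER_CUBIC)
g=np.vstack([np.hstack([crop(a,430,238,25),crop(a,236,244,40)]),np.hstack([crop(b,285,345,25),crop(b,240,205,36)])])
cv2.imwrite("pics/crop0.png",g[:,:,::-1])
for n,d,boxes in(("top",a,[(405,215,455,262),(195,205,275,285)]),("side",b,[(262,320,310,370),(200,170,280,240)])):
    hsv=cv2.cvtColor(d["im"],cv2.COLOR_RGB2HSV)
    for i,(x0,y0,x1,y1) in enumerate(boxes):
        h=hsv[y0:y1,x0:x1]
        for nm,lo,hi in(("blue",(100,90,30),(125,255,255)),("brass",(12,90,90),(32,255,255)),("bright",(0,0,130),(180,60,255))):
            m=cv2.inRange(h,lo,hi); k,l,s,c=cv2.connectedComponentsWithStats(m)
            for j in range(1,k):
                if s[j,4]>25: print(n,i,nm,s[j]+np.array([x0,y0,0,0,0]),(c[j]+[x0,y0]).round(1))
```

```text
top 0 bright [ 405  215   50   47 2180] [430.2 238.1]
top 1 blue [ 199  208   73   74 1014] [239.7 244. ]
top 1 brass [219 231  27  28 474] [232.5 244.4]
top 1 bright [ 195  205   80   80 4492] [233.4 244.6]
top 1 bright [224 239  13  12  83] [229.9 244.7]
side 0 blue [273 353  24  10  58] [284.2 359.1]
side 0 bright [276 328  20  19 266] [285.2 337.1]
side 0 bright [273 341  11  17  48] [276.2 350.7]
side 1 blue [208 197  67  39 716] [243.4 219.3]
side 1 brass [229 190  22  17 280] [239.5 198.7]
side 1 bright [217 183  46  36 777] [239.7 202.3]
```

View pics/crop0.png

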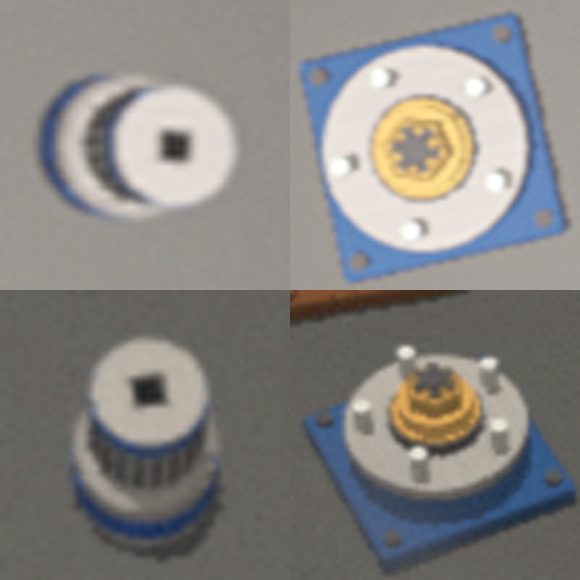

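The crop confirms both choices. The blue-banded socket has its top-face centre at about (434.8,238) in top and (285.7,337.6) in side. The brass nut on the blue base is at (232.4,244.7) in top.

Run:
```python
from h import *
a=np.load("pics/top0.npz");b=np.load("pics/side0.npz")
for z,p,q in((78,(434.5,237.7),(285.4,337.2)),(75,(232.2,244.4),None),(75,None,(239.6,200.5)),(62,(233,244.4),None)):
    if p: print(z,"top",onplane(*p,a["K"],a["T"],z).round(1))
    if q: print(z,"side",onplane(*q,b["K"],b["T"],z).round(1))
```

```text
78 top [ 531.4 -305.8   78. ]
78 side [ 528.5 -304.6   78. ]
75 top [513.8 142.7  75. ]
75 side [507.1 126.4  75. ]
62 top [513.6 142.6  62. ]
```

Run:
```python
from h import *
a=np.load("pics/top0.npz");b=np.load("pics/side0.npz")
for p in((199,222.8),(258.9,207.3),(272.4,267.4),(212,282)): 
  w=onplane(*p,a["K"],a["T"],12);print(p,w.round(1), proj(w,b["K"],b["T"]).round(1))
for w in((513.7,142.7,75),(531,-305,78),(531,-305,0)): print(proj(w,a["K"],a["T"]).round(1),proj(w,b["K"],b["T"]).round(1))
def tri(p,q):
    A=[];B=[]
    for (u,v),d in((p,a),(q,b)):
        r=d["T"][:3,:3]@np.linalg.inv(d["K"])@np.array([u,v,1]);r/=np.linalg.norm(r);M=np.eye(3)-np.outer(r,r);A.append(M);B.append(M@d["T"][:3,3])
    return np.linalg.lstsq(np.vstack(A),np.hstack(B),rcond=None)[0].round(1)
print(tri((232.2,244.4),(239.6,199)),tri((434.5,237.7),(285.4,337.2)))
```

```text
(199, 222.8) [564.1 232.7  12. ] [252.5 186.2]
(258.9, 207.3) [602.3  87.8  12. ] [276.  219.7]
(272.4, 267.4) [458.6  54.2  12. ] [228.2 237.7]
(212, 282) [423.  198.3  12. ] [207.7 202.2]
[232.2 244.5] [240.8 195.9]
[434.1 237.9] [286.5 337.1]
[421.7 237.8] [285.6 352.9]
[511.8 145.   60.3] [ 529.9 -305.2   78.8]
```

```bash
python3 -m crank '[{"dx":0.021,"dy":-0.064},{"dx":0.021,"dy":-0.064},{"dx":0.021,"dy":-0.064},{"dx":0.021,"dy":-0.064},{"dx":0.021,"dy":-0.064},{"dx":0.021,"dy":-0.064},{"dx":0.021,"dy":-0.064},{"dx":0.021,"dy":-0.064}]' 1 40
python3 -m crank '[{"dx":0.021,"dy":-0.064},{"dx":0.021,"dy":-0.064},{"dx":0.021,"dy":-0.064},{"dx":0.021,"dy":-0.064},{"dx":0.021,"dy":-0.064},{"dx":0.021,"dy":-0.064},{"dx":0.021,"dy":-0.064},{"dx":0.021,"dy":-0.064},{}]'
python3 - <<'E'
from h import *
s=telemetry.state();print(s["ee_pos"],s["ee_rot"],s["qpos"])
im,K,T=grab("wrist");np.savez("pics/w1.npz",im=im,K=K,T=T);cv2.imwrite("pics/w1.png",im[:,:,::-1]);print(T.round(2).tolist(),proj((530,-305,78),K,T))
E
```

```text
[258.57885531 513.1047729  221.1974698 ] [-1.79910098e+02 -8.62484727e-04  1.53252766e+02] [ 6.21079050e+01  1.83490231e+01  8.96988817e+01 -9.81788807e-04
  7.20419967e+01 -1.14455830e+00]
[[0.45, 0.85, 0.26, 184.65], [0.89, -0.43, -0.13, 550.07], [-0.0, 0.29, -0.96, 384.04], [0.0, 0.0, 0.0, 1.0]] [-84.47605969 557.20621819]validation failed for argument at $[0]...
validation failed for argument at $[0]...
```

View pics/w1.png

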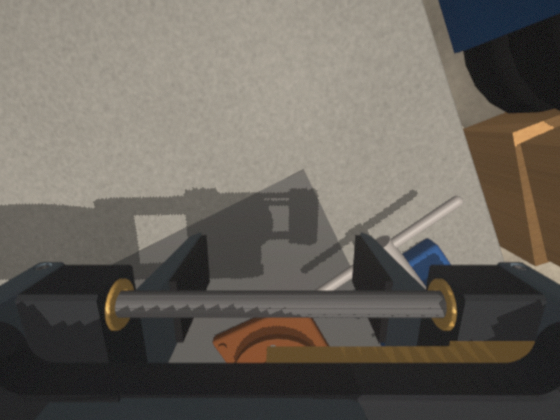

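Nothing moved because the rows were refused. The picture shows only bare floor near the start pose, plus the brown decoy hub at (270,345). I'll retry with all four keys in each row.

```bash
python3 -m crank '[{"dx":0.021,"dy":-0.064,"dz":0,"yaw":0},{"dx":0.021,"dy":-0.064,"dz":0,"yaw":0},{"dx":0.021,"dy":-0.064,"dz":0,"yaw":0},{"dx":0.021,"dy":-0.064,"dz":0,"yaw":0}]' 1 40
```

```text
time_s: 0.65
ee_pos: [326.2, 307.0, 221.8]
ee_rot: [-180.0, 0.0, 153.3]
force: [0.6, 0.1, -0.0]
gripper_width: 91.1
gripper_force: 0.0
```

```bash
python3 -m crank '[{"dx":0.021,"dy":-0.064,"dz":0,"yaw":0},{"dx":0.021,"dy":-0.064,"dz":0,"yaw":0},{"dx":0.021,"dy":-0.064,"dz":0,"yaw":0},{"dx":0.021,"dy":-0.064,"dz":0,"yaw":0},{"dx":0.021,"dy":-0.064,"dz":0,"yaw":0},{"dx":0.021,"dy":-0.064,"dz":0,"yaw":0},{"dx":0.021,"dy":-0.064,"dz":0,"yaw":0},{"dx":0.021,"dy":-0.064,"dz":0,"yaw":0},{"dx":0.021,"dy":-0.064,"dz":0,"yaw":0},{"dx":0.021,"dy":-0.064,"dz":0,"yaw":0}]'
python3 -m crank '[{"dx":0.021,"dy":-0.064,"dz":0,"yaw":0},{"dx":0.021,"dy":-0.064,"dz":0,"yaw":0},{"dx":0,"dy":0,"dz":0,"yaw":0}]'
python3 - <<'E'
from h import *
s=telemetry.state();print(s["ee_pos"],s["ee_rot"],s["qpos"])
im,K,T=grab("wrist");np.savez("pics/w2.npz",im=im,K=K,T=T);cv2.imwrite("pics/w2.png",im[:,:,::-1]);print(proj((530,-305,78),K,T))
E
```

```text
time_s: 1.9
ee_pos: [494.2, -205.1, 221.8]
ee_rot: [180.0, -0.0, 153.2]
force: [0.6, -0.4, 0.2]
gripper_width: 91.0
gripper_force: 0.0
time_s: 2.28
ee_pos: [528.0, -308.9, 220.6]
ee_rot: [-180.0, -0.0, 153.1]
force: [-0.6, -0.7, -0.0]
gripper_width: 91.4
gripper_force: 0.0
[ 527.98267675 -308.88784244  220.64846102] [-1.79971456e+02 -3.08493901e-02  1.53051932e+02] [-3.13897879e+01  2.17001676e+01  8.46908710e+01 -3.21498124e-02
  7.36375100e+01 -9.44326625e+01]
[284.91094229 202.87763417]
```

View pics/w2.png

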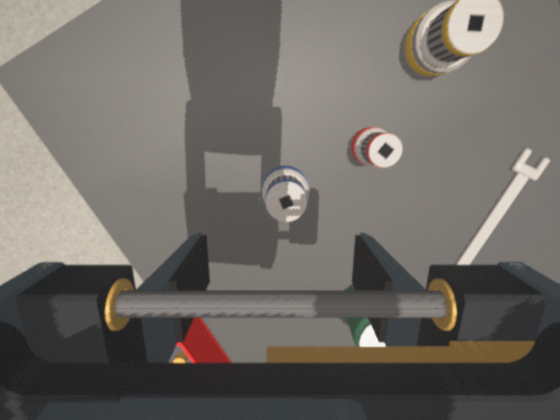

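The blue socket's square is at (287,202), against a predicted (284.9,202.9). I'll refine with this and descend.

Run:
```python
from h import *
d=np.load("pics/w2.npz");print(onplane(287,202,d["K"],d["T"],78).round(1))
g=cv2.cvtColor(d["im"],cv2.COLOR_RGB2GRAY)[190:213,275:300];m=(g<60).astype(np.uint8)
k,l,s,c=cv2.connectedComponentsWithStats(m)
for j in range(1,k):
  if s[j,4]>15: p=c[j]+[275,190];print(p,s[j,4],onplane(*p,d["K"],d["T"],78).round(1))
```

```text
[ 530.1 -302.6   78. ]
[285.61333333 201.77333333] 75 [ 529.3 -303.8   78. ]
```

```bash
python3 -m crank '[{"dx":0.0025,"dy":0.006,"dz":-0.05,"yaw":0},{"dx":0,"dy":0,"dz":-0.06,"yaw":0},{"dx":0,"dy":0,"dz":-0.06,"yaw":0},{"dx":0,"dy":0,"dz":-0.044,"yaw":0},{"dx":0,"dy":0,"dz":0,"yaw":0}]' 1 40
python3 -m crank '[{"dx":0,"dy":0,"dz":0,"yaw":0},{"dx":0,"dy":0,"dz":0,"yaw":0},{"dx":0,"dy":0,"dz":0,"yaw":0},{"dx":0,"dy":0,"dz":0,"yaw":0},{"dx":0,"dy":0,"dz":0,"yaw":0}]' 0 40
python3 -c "
from h import *
print(telemetry.state())"
```

```text
time_s: 2.95
ee_pos: [527.4, -298.3, 48.4]
ee_rot: [180.0, -0.4, 153.3]
force: [-0.5, 0.3, 1.1]
gripper_width: 91.2
gripper_force: 0.0
time_s: 3.58
ee_pos: [529.4, -302.1, 51.4]
ee_rot: [-179.9, 0.1, 153.3]
force: [-2.1, -4.5, 3.0]
gripper_width: 43.8
gripper_force: 2.3
{'time_s': 3.575, 'qpos': array([-30.72314718,  29.81940364,  97.83673412,  -0.15550102,
        52.27414285, -93.94666705]), 'qvel': array([-0.55614761,  0.02662854, -0.24310722, -0.48623344, -0.04364443,
       -0.09684247]), 'effort': array([ 3.46687630e+00, -4.52076101e+01, -1.75766534e+01,  1.55210059e+00,
        7.15095014e-02, -1.43592138e-02]), 'ee_pos': array([ 529.40347666, -302.06673686,   51.37821885]), 'ee_rot': array([-1.79872391e+02,  6.09787618e-02,  1.53318662e+02]), 'force': array([-2.12370048, -4.45122586,  3.02161695]), 'torque': array([-0.82496241,  0.51955953, -0.0017453 ]), 'gripper_force': 2.323384723858908, 'gripper_width': 43.82679883842874}
```

```bash
python3 -m crank '[{"dx":0,"dy":0,"dz":0.03,"yaw":0},{"dx":0,"dy":0,"dz":0.06,"yaw":0},{"dx":0,"dy":0,"dz":0.06,"yaw":0},{"dx":-0.003,"dy":0.05,"dz":0.005,"yaw":0},{"dx":-0.003,"dy":0.07,"dz":0,"yaw":0},{"dx":-0.003,"dy":0.07,"dz":0,"yaw":0},{"dx":-0.003,"dy":0.07,"dz":0,"yaw":0},{"dx":-0.003,"dy":0.07,"dz":0,"yaw":0},{"dx":-0.003,"dy":0.07,"dz":0,"yaw":0},{"dx":-0.003,"dy":0.06,"dz":0,"yaw":0}]'
python3 -m crank '[{"dx":0,"dy":0,"dz":0,"yaw":0},{"dx":0,"dy":0,"dz":0,"yaw":0}]'
python3 - <<'E'
from h import *
s=telemetry.state();print(s["ee_pos"],s["ee_rot"],s["qpos"],s["torque"])
im,K,T=grab("wrist");np.savez("pics/w3.npz",im=im,K=K,T=T);cv2.imwrite("pics/w3.png",im[:,:,::-1]);print(proj((513,143,75),K,T))
E
```

```text
time_s: 4.82
ee_pos: [511.6, 69.1, 173.8]
ee_rot: [-180.0, -0.1, 153.3]
force: [1.3, -0.2, -4.5]
gripper_width: 43.2
gripper_force: 40.0
time_s: 5.08
ee_pos: [512.2, 66.8, 174.1]
ee_rot: [-179.9, -0.1, 153.3]
force: [0.0, 0.8, -4.6]
gripper_width: 43.1
gripper_force: 40.0
[512.16202559  66.8370269  174.05537527] [-1.79925131e+02 -7.24853871e-02  1.53290597e+02] [ 6.17419403e+00  1.52405614e+01  1.01410430e+02 -2.62906801e-02
  6.34505308e+01 -5.71046781e+01] [-0.00679981  0.05291868 -0.01138   ]
[357.72426937 179.32216744]
```

View pics/w3.png

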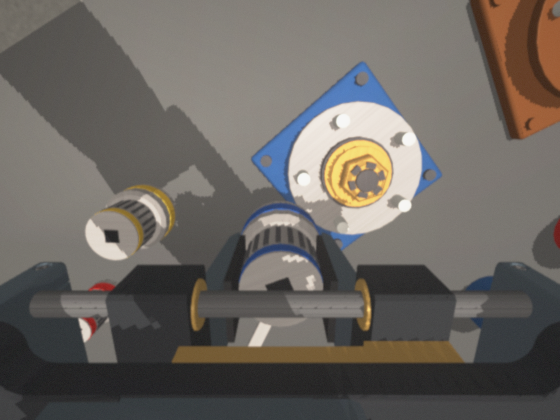

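The nut's flange is centred near (359,173), its crown/spindle is at (371,181), and the held socket is at the bottom centre. I'll fit the flange outline.

Run:
```python
from h import *
d=np.load("pics/w3.npz");K,T=d["K"],d["T"]
h=cv2.cvtColor(d["im"],cv2.COLOR_RGB2HSV);m=cv2.inRange(h,(10,90,60),(35,255,255));m[:, :300]=0;m[:,420:]=0;m[:120]=0;m[230:]=0
c=max(cv2.findContours(m,0,1)[0],key=cv2.contourArea)
hu=cv2.convexHull(c);e=cv2.fitEllipse(hu);print(e,onplane(*e[0],K,T,73).round(1))
# outer edge points on plane -> circle fit
P=np.array([onplane(*p[0],K,T,74)[:2] for p in c if True]);H=P[cv2.convexHull(P.astype(np.float32),returnPoints=False)[:,0]]
A=np.c_[2*H,np.ones(len(H))];s=np.linalg.lstsq(A,(H**2).sum(1),rcond=None)[0];print(s[:2],np.sqrt(s[2]+s[:2]@s[:2]))
# white hub disc
m=cv2.inRange(h,(0,0,140),(180,50,255));m[:,:270]=0;m[:,430:]=0;m[:90]=0;m[245:]=0
c=max(cv2.findContours(m,0,1)[0],key=cv2.contourArea);e=cv2.fitEllipse(c);print(e,[onplane(*e[0],K,T,z).round(1) for z in(50,60)])
b=np.load("pics/top0.npz");h=cv2.cvtColor(b["im"],cv2.COLOR_RGB2HSV);
m=cv2.inRange(h,(12,90,90),(32,255,255));m[:,:205]=0;m[:,265:]=0;m[:215]=0;m[275:]=0
c=max(cv2.findContours(m,0,1)[0],key=cv2.contourArea);e=cv2.fitEllipse(c);print(e,onplane(*e[0],b["K"],b["T"],74).round(1))
```

```text
((357.64935302734375, 173.00830078125), (65.23799133300781, 69.8704833984375), 51.00461196899414) [508.3 145.4  73. ]
[508.8732875  144.80640269] 30.03520688764278
((355.33978271484375, 167.2958984375), (129.95367431640625, 135.63844299316406), 49.84160232543945) [array([508.2, 149.2,  50. ]), array([505.8, 147.6,  60. ])]
((232.04531860351562, 244.4949188232422), (26.133188247680664, 26.69207000732422), 7.623990058898926) [513.6 143.2  74. ]
```

```bash
python3 -m crank '[{"dx":0,"dy":0.04,"dz":0,"yaw":1},{"dx":-0.001,"dy":0.04,"dz":0,"yaw":1},{"dx":0,"dy":0.018,"dz":0,"yaw":1},{"dx":0,"dy":0,"dz":0,"yaw":1},{"dx":0,"dy":0,"dz":0,"yaw":1},{"dx":0,"dy":0,"dz":0,"yaw":1},{"dx":0,"dy":0,"dz":0,"yaw":1},{"dx":0,"dy":0,"dz":0,"yaw":1},{"dx":0,"dy":0,"dz":0,"yaw":1}]'
python3 -m crank '[{"dx":0,"dy":0,"dz":-0.002,"yaw":1},{"dx":0,"dy":0,"dz":-0.003,"yaw":1},{"dx":0,"dy":0,"dz":-0.003,"yaw":1},{"dx":0,"dy":0,"dz":-0.003,"yaw":1},{"dx":0,"dy":0,"dz":-0.003,"yaw":1},{"dx":0,"dy":0,"dz":-0.002,"yaw":1},{"dx":0,"dy":0,"dz":0,"yaw":1},{"dx":0,"dy":0,"dz":0,"yaw":1},{"dx":0,"dy":0,"dz":0,"yaw":1},{"dx":0,"dy":0,"dz":0,"yaw":0}]'
python3 - <<'E'
from h import *
s=telemetry.state();print(s["ee_pos"],s["ee_rot"],s["qpos"],s["torque"])
for n in("wrist","side"):
    im,K,T=grab(n);np.savez("pics/%s4.npz"%n,im=im,K=K,T=T)
    p=[proj((511.5,145,62),K,T),proj((511.8,145,110),K,T)];print(n,p)
    if n=="side": im=cv2.resize(im[120:260,170:350],(540,420),interpolation=cv2.INTER_CUBIC)
    else: w=im
cv2.imwrite("pics/ws4.png",np.hstack([w[60:,100:440],cv2.resize(im,(450,360))])[:,:,::-1])
E
```

```text
time_s: 6.25
ee_pos: [512.1, 143.9, 174.4]
ee_rot: [-180.0, -0.0, -161.7]
force: [0.1, -0.2, -4.7]
gripper_width: 43.3
gripper_force: 40.0
time_s: 7.5
ee_pos: [512.1, 144.1, 161.7]
ee_rot: [180.0, -0.0, -116.9]
force: [-0.1, 0.1, -3.8]
gripper_width: 43.5
gripper_force: 40.0
[512.14845067 144.13167798 161.74207548] [ 1.79974625e+02 -2.96344676e-02 -1.16930092e+02] [ 1.44827788e+01  1.71737888e+01  1.00551646e+02 -6.14322760e-03
  6.23131976e+01 -1.38584267e+02] [0.08455464 0.05268857 0.05591456]
wrist [array([281.27175103, 215.50523589]), array([281.13668075, 234.47815966])]
side [array([240.10107985, 198.62702431]), array([239.46203972, 186.72576121])]
```

View pics/ws4.png

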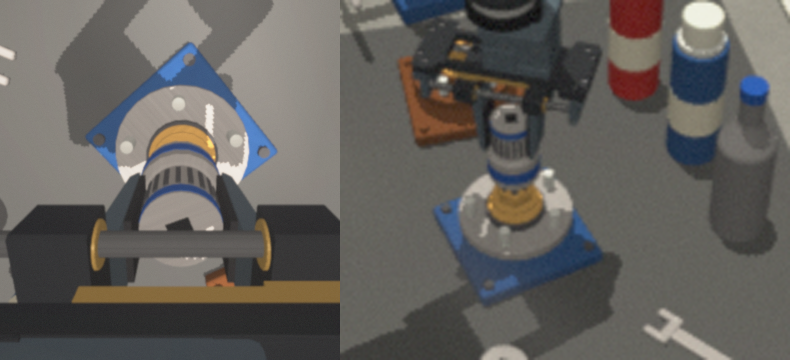

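The socket is centred over the nut in both views: in wrist, band and washer both centre near column 282; in side, both near 515 in the crop. I'll descend.

```bash
python3 -m crank '[{"dx":0,"dy":0,"dz":-0.01,"yaw":0},{"dx":0,"dy":0,"dz":-0.0125,"yaw":0},{"dx":0,"dy":0,"dz":0,"yaw":0}]'
python3 -m crank '[{"dx":0,"dy":0,"dz":-0.0025,"yaw":0},{"dx":0,"dy":0,"dz":-0.0012,"yaw":0},{"dx":0,"dy":0,"dz":0,"yaw":0}]'
python3 -m crank '[{"dx":0,"dy":0,"dz":-0.0012,"yaw":0},{"dx":0,"dy":0,"dz":-0.0012,"yaw":0},{"dx":0,"dy":0,"dz":0,"yaw":0}]'
python3 -c "
from h import *
print(telemetry.state()['torque'])"
```

```text
time_s: 7.98
ee_pos: [511.0, 145.3, 142.6]
ee_rot: [179.9, -0.1, -116.8]
force: [-0.4, 0.7, -4.5]
gripper_width: 43.0
gripper_force: 40.0
time_s: 8.35
ee_pos: [512.0, 145.5, 141.1]
ee_rot: [-180.0, 0.0, -116.7]
force: [-0.1, -0.1, -4.4]
gripper_width: 43.6
gripper_force: 40.0
time_s: 8.72
ee_pos: [511.9, 145.5, 139.0]
ee_rot: [180.0, -0.0, -116.7]
force: [0.9, -0.9, -4.6]
gripper_width: 43.2
gripper_force: 40.0
[0.1155279  0.15161345 0.02483808]
```

```bash
for i in 1; do python3 -m crank '[{"dx":0,"dy":0,"dz":-0.0012,"yaw":0},{"dx":0,"dy":0,"dz":-0.0012,"yaw":0},{"dx":0,"dy":0,"dz":0,"yaw":0}]'; done
python3 -m crank '[{"dx":0,"dy":0,"dz":-0.0012,"yaw":0},{"dx":0,"dy":0,"dz":-0.0012,"yaw":0},{"dx":0,"dy":0,"dz":0,"yaw":0}]'
python3 -c "
from h import *
print(telemetry.state()['torque'])"
```

```text
time_s: 9.1
ee_pos: [511.9, 145.7, 137.4]
ee_rot: [180.0, 0.0, -116.8]
force: [-1.8, 0.4, -1.2]
gripper_width: 43.9
gripper_force: 40.0
time_s: 9.48
ee_pos: [512.0, 145.8, 136.6]
ee_rot: [-180.0, 0.1, -116.8]
force: [-2.7, 0.6, 7.1]
gripper_width: 43.5
gripper_force: 40.0
[ 0.3400998   0.96646844 -0.01245459]
```

```bash
python3 -m crank '[{"dx":0,"dy":0,"dz":-0.0005,"yaw":-1},{"dx":0,"dy":0,"dz":0,"yaw":-1},{"dx":0,"dy":0,"dz":0,"yaw":-1}]'
python3 -m crank '[{"dx":0,"dy":0,"dz":0,"yaw":-1},{"dx":0,"dy":0,"dz":0,"yaw":-1},{"dx":0,"dy":0,"dz":0,"yaw":-1}]'
python3 -c "
from h import *
print(telemetry.state()['torque'])"
```

```text
time_s: 9.85
ee_pos: [511.3, 145.6, 134.2]
ee_rot: [179.9, -0.1, -131.9]
force: [-1.3, 0.8, -5.3]
gripper_width: 43.3
gripper_force: 40.0
time_s: 10.22
ee_pos: [511.0, 146.3, 134.0]
ee_rot: [179.8, -0.1, -146.9]
force: [-1.6, 4.2, -4.5]
gripper_width: 43.2
gripper_force: 40.0
[1.00917611 0.5223337  0.18255013]
```

It dropped into the hexagon. I'll lower it fully on.

```bash
python3 -m crank '[{"dx":0,"dy":0,"dz":-0.003,"yaw":0},{"dx":0,"dy":0,"dz":-0.003,"yaw":0},{"dx":0,"dy":0,"dz":0,"yaw":0}]'
python3 -m crank '[{"dx":0,"dy":0,"dz":-0.002,"yaw":0},{"dx":0,"dy":0,"dz":-0.002,"yaw":0},{"dx":0,"dy":0,"dz":0,"yaw":0}]'
python3 -c "
from h import *
print(telemetry.state()['torque'])"
```

```text
time_s: 10.6
ee_pos: [511.2, 146.4, 130.2]
ee_rot: [179.9, -0.0, -146.7]
force: [-3.9, 3.9, 1.0]
gripper_width: 43.7
gripper_force: 40.0
time_s: 10.98
ee_pos: [511.3, 146.4, 127.7]
ee_rot: [179.9, 0.0, -146.7]
force: [-5.5, 3.6, 5.3]
gripper_width: 43.4
gripper_force: 40.0
[1.02233876 1.16155751 0.11091063]
```

```bash
python3 -m crank '[{"dx":-0.0012,"dy":0.001,"dz":-0.002,"yaw":0},{"dx":0,"dy":0,"dz":-0.002,"yaw":0},{"dx":0,"dy":0,"dz":0,"yaw":0}]'
python3 -m crank '[{"dx":0,"dy":0,"dz":-0.0013,"yaw":0},{"dx":0,"dy":0,"dz":-0.0013,"yaw":0},{"dx":0,"dy":0,"dz":0,"yaw":0}]'
python3 -c "
from h import *
print(telemetry.state()['torque'])"
```

```text
time_s: 11.35
ee_pos: [511.1, 146.6, 125.2]
ee_rot: [180.0, 0.1, -146.6]
force: [-4.7, 1.1, 8.8]
gripper_width: 43.4
gripper_force: 40.0
time_s: 11.72
ee_pos: [511.3, 146.7, 125.0]
ee_rot: [-180.0, 0.1, -146.6]
force: [-8.0, 0.9, 18.6]
gripper_width: 43.0
gripper_force: 40.0
[0.44930185 1.69142566 0.16728574]
```

```bash
python3 -m crank '[{"dx":-0.0012,"dy":0,"dz":0.001,"yaw":-1},{"dx":0,"dy":0,"dz":0,"yaw":-1},{"dx":0,"dy":0,"dz":-0.0001,"yaw":-1},{"dx":0,"dy":0,"dz":-0.0001,"yaw":-1},{"dx":0,"dy":0,"dz":-0.0001,"yaw":-1},{"dx":0,"dy":0,"dz":-0.0001,"yaw":-1},{"dx":0,"dy":0,"dz":-0.0001,"yaw":-1},{"dx":0,"dy":0,"dz":-0.0001,"yaw":-1},{"dx":0,"dy":0,"dz":-0.0001,"yaw":-1},{"dx":0,"dy":0,"dz":-0.0001,"yaw":-1}]'
python3 -c "
from h import *
s=telemetry.state();print(s['torque'],s['qpos'][5])"
python3 -m crank '[{"dx":0,"dy":0,"dz":-0.0001,"yaw":-1},{"dx":0,"dy":0,"dz":-0.0001,"yaw":-1},{"dx":0,"dy":0,"dz":-0.0001,"yaw":-1},{"dx":0,"dy":0,"dz":-0.0001,"yaw":-1},{"dx":0,"dy":0,"dz":-0.0001,"yaw":-1},{"dx":0,"dy":0,"dz":-0.0001,"yaw":-1},{"dx":0,"dy":0,"dz":-0.0001,"yaw":-1},{"dx":0,"dy":0,"dz":-0.0001,"yaw":-1},{"dx":0,"dy":0,"dz":-0.0001,"yaw":-1},{"dx":0,"dy":0,"dz":-0.0001,"yaw":-1}]'
python3 -c "
from h import *
s=telemetry.state();print(s['torque'],s['qpos'][5])"
```

```text
time_s: 12.98
ee_pos: [511.3, 147.5, 124.3]
ee_rot: [179.8, 0.2, 163.2]
force: [-4.4, 4.6, 11.1]
gripper_width: 43.5
gripper_force: 40.0
[0.90364454 0.87288043 0.27399519] -58.46155774590616
time_s: 14.22
ee_pos: [512.0, 147.9, 123.5]
ee_rot: [179.6, -0.1, 113.2]
force: [-1.7, 4.5, 10.1]
gripper_width: 43.4
gripper_force: 40.0
[0.97811813 0.56242791 0.24665981] -8.45907978348706
```

```bash
python3 -m crank '[{"dx":0,"dy":0.0006,"dz":-0.0001,"yaw":-1},{"dx":0,"dy":0,"dz":-0.0001,"yaw":-1},{"dx":0,"dy":0,"dz":-0.0001,"yaw":-1},{"dx":0,"dy":0,"dz":-0.0001,"yaw":-1},{"dx":0,"dy":0,"dz":-0.0001,"yaw":-1},{"dx":0,"dy":0,"dz":-0.0001,"yaw":-1},{"dx":0,"dy":0,"dz":-0.0001,"yaw":-1},{"dx":0,"dy":0,"dz":-0.0001,"yaw":-1},{"dx":0,"dy":0,"dz":-0.0001,"yaw":-1},{"dx":0,"dy":0,"dz":-0.0001,"yaw":-1}]'
python3 -m crank '[{"dx":0,"dy":0,"dz":-0.0001,"yaw":-1},{"dx":0,"dy":0,"dz":-0.0001,"yaw":-1},{"dx":0,"dy":0,"dz":-0.0001,"yaw":-1},{"dx":0,"dy":0,"dz":-0.0001,"yaw":-1},{"dx":0,"dy":0,"dz":-0.0001,"yaw":-1},{"dx":0,"dy":0,"dz":-0.0001,"yaw":-1},{"dx":0,"dy":0,"dz":-0.0001,"yaw":-1},{"dx":0,"dy":0,"dz":-0.0001,"yaw":-1},{"dx":0,"dy":0,"dz":-0.0001,"yaw":-1},{"dx":0,"dy":0,"dz":-0.0001,"yaw":-1}]'
python3 -m crank '[{"dx":0,"dy":0,"dz":-0.0001,"yaw":-1},{"dx":0,"dy":0,"dz":-0.0001,"yaw":-1},{"dx":0,"dy":0,"dz":-0.0001,"yaw":-1},{"dx":0,"dy":0,"dz":-0.0001,"yaw":-1},{"dx":0,"dy":0,"dz":-0.0001,"yaw":-1},{"dx":0,"dy":0,"dz":-0.0001,"yaw":-1},{"dx":0,"dy":0,"dz":-0.0001,"yaw":-1},{"dx":0,"dy":0,"dz":-0.0001,"yaw":-1}]'
python3 -c "
from h import *
s=telemetry.state();print(s['torque'],s['qpos'][5])"
```

```text
time_s: 15.48
ee_pos: [512.9, 147.9, 122.7]
ee_rot: [179.7, -0.3, 63.2]
force: [-0.5, 3.8, 9.2]
gripper_width: 43.7
gripper_force: 40.0
time_s: 16.73
ee_pos: [513.4, 147.0, 121.8]
ee_rot: [179.9, -0.5, 13.3]
force: [1.2, 1.1, 8.5]
gripper_width: 43.4
gripper_force: 40.0
time_s: 17.73
ee_pos: [513.0, 146.2, 121.2]
ee_rot: [-179.9, -0.4, -26.7]
force: [0.5, -1.7, 9.0]
gripper_width: 43.8
gripper_force: 40.0
[-0.48497604  0.27206583  0.23345719] 131.5975809369458
```

```bash
python3 -m crank '[{"dx":0,"dy":0,"dz":0,"yaw":0},{"dx":0,"dy":0,"dz":0,"yaw":0},{"dx":0,"dy":0,"dz":0,"yaw":0},{"dx":0,"dy":0,"dz":0,"yaw":0}]' 0.8 40
python3 -m crank '[{"dx":0,"dy":0,"dz":0.0015,"yaw":1},{"dx":0,"dy":0,"dz":0,"yaw":1},{"dx":0,"dy":0,"dz":0,"yaw":1},{"dx":0,"dy":0,"dz":0,"yaw":1},{"dx":0,"dy":0,"dz":0,"yaw":1},{"dx":0,"dy":0,"dz":0,"yaw":1},{"dx":0,"dy":0,"dz":0,"yaw":1},{"dx":0,"dy":0,"dz":0,"yaw":1},{"dx":0,"dy":0,"dz":0,"yaw":1},{"dx":0,"dy":0,"dz":0,"yaw":1}]'
```

```text
time_s: 18.23
ee_pos: [510.0, 146.7, 118.5]
ee_rot: [180.0, 0.0, -26.7]
force: [-0.1, 0.4, -0.3]
gripper_width: 72.9
gripper_force: 0.0
time_s: 19.48
ee_pos: [510.0, 146.8, 119.7]
ee_rot: [180.0, 0.0, 23.4]
force: [0.2, -0.9, -0.5]
gripper_width: 73.2
gripper_force: 0.0
```

```bash
python3 -m crank '[{"dx":0.002,"dy":0,"dz":0,"yaw":1},{"dx":0,"dy":0,"dz":0,"yaw":1},{"dx":0,"dy":0,"dz":0,"yaw":1},{"dx":0,"dy":0,"dz":0,"yaw":1},{"dx":0,"dy":0,"dz":0,"yaw":1},{"dx":0,"dy":0,"dz":0,"yaw":1},{"dx":0,"dy":0,"dz":0,"yaw":1},{"dx":0,"dy":0,"dz":0,"yaw":1},{"dx":0,"dy":0,"dz":0,"yaw":1},{"dx":0,"dy":0,"dz":0,"yaw":1}]' >/dev/null
python3 -m crank '[{"dx":0,"dy":0,"dz":0,"yaw":1},{"dx":0,"dy":0,"dz":0,"yaw":1},{"dx":0,"dy":0,"dz":0,"yaw":1},{"dx":0,"dy":0,"dz":0,"yaw":1},{"dx":0,"dy":0,"dz":0,"yaw":1},{"dx":0,"dy":0,"dz":0,"yaw":1},{"dx":0,"dy":0,"dz":0,"yaw":1},{"dx":0,"dy":0,"dz":0,"yaw":1},{"dx":0,"dy":0,"dz":0,"yaw":1},{"dx":0,"dy":0,"dz":0,"yaw":1}]'
python3 -m crank '[{"dx":0,"dy":0,"dz":0,"yaw":1},{"dx":0,"dy":0,"dz":0,"yaw":1},{"dx":0,"dy":0,"dz":0,"yaw":1},{"dx":0,"dy":0,"dz":0,"yaw":1},{"dx":0,"dy":0,"dz":0,"yaw":1},{"dx":0,"dy":0,"dz":0,"yaw":1},{"dx":0,"dy":0,"dz":0,"yaw":1},{"dx":0,"dy":0,"dz":0,"yaw":1},{"dx":0,"dy":0,"dz":0,"yaw":1},{"dx":0,"dy":0,"dz":0,"yaw":1}]' >/dev/null
python3 -m crank '[{"dx":0,"dy":0,"dz":0,"yaw":1},{"dx":0,"dy":0,"dz":0,"yaw":1},{"dx":0,"dy":0,"dz":0,"yaw":1},{"dx":0,"dy":0,"dz":0,"yaw":1},{"dx":0,"dy":0,"dz":0,"yaw":1},{"dx":0,"dy":0,"dz":0,"yaw":1},{"dx":0,"dy":0,"dz":0,"yaw":1},{"dx":0,"dy":0,"dz":0,"yaw":1},{"dx":0,"dy":0,"dz":0,"yaw":1},{"dx":0,"dy":0,"dz":0,"yaw":1}]'
python3 -m crank '[{"dx":0,"dy":0,"dz":0,"yaw":1},{"dx":0,"dy":0,"dz":0,"yaw":1},{"dx":0,"dy":0,"dz":0,"yaw":1},{"dx":0,"dy":0,"dz":0,"yaw":0},{"dx":0,"dy":0,"dz":0,"yaw":0}]'
python3 -m crank '[{"dx":0,"dy":0,"dz":0,"yaw":0},{"dx":0,"dy":0,"dz":0,"yaw":0},{"dx":0,"dy":0,"dz":0,"yaw":0},{"dx":0,"dy":0,"dz":0,"yaw":0},{"dx":0,"dy":0,"dz":0,"yaw":0}]' 0 40
python3 -c "
from h import *
s=telemetry.state();print(s['torque'],s['qpos'][5])"
```

```text
time_s: 21.98
ee_pos: [511.6, 146.8, 119.7]
ee_rot: [-180.0, 0.0, 123.4]
force: [-0.0, -0.3, -0.7]
gripper_width: 73.0
gripper_force: 0.0
time_s: 24.48
ee_pos: [511.6, 146.8, 119.7]
ee_rot: [180.0, -0.0, -136.6]
force: [-0.1, 0.3, -0.8]
gripper_width: 72.8
gripper_force: 0.0
time_s: 25.1
ee_pos: [511.6, 146.8, 119.8]
ee_rot: [180.0, -0.0, -121.8]
force: [-0.6, -0.3, -0.1]
gripper_width: 73.2
gripper_force: 0.0
time_s: 25.72
ee_pos: [511.8, 146.7, 119.9]
ee_rot: [-180.0, 0.0, -121.7]
force: [0.6, -0.9, 0.1]
gripper_width: 44.0
gripper_force: 40.0
[ 0.00404911 -0.03412059  0.02168034] -133.48857235549545
```

```bash
T='from h import *
s=telemetry.state();print("TQ",s["torque"].round(2),s["qpos"][5])'
python3 -m crank '[{"dx":0,"dy":0,"dz":-0.0005,"yaw":-1},{"dx":0,"dy":0,"dz":-0.0003,"yaw":-1},{"dx":0,"dy":0,"dz":-0.0001,"yaw":-1},{"dx":0,"dy":0,"dz":-0.0001,"yaw":-1},{"dx":0,"dy":0,"dz":-0.0001,"yaw":-1},{"dx":0,"dy":0,"dz":-0.0001,"yaw":-1},{"dx":0,"dy":0,"dz":-0.0001,"yaw":-1},{"dx":0,"dy":0,"dz":-0.0001,"yaw":-1},{"dx":0,"dy":0,"dz":-0.0001,"yaw":-1},{"dx":0,"dy":0,"dz":-0.0001,"yaw":-1}]'; python3 -c "$T"
python3 -m crank '[{"dx":0,"dy":0,"dz":-0.0001,"yaw":-1},{"dx":0,"dy":0,"dz":-0.0001,"yaw":-1},{"dx":0,"dy":0,"dz":-0.0001,"yaw":-1},{"dx":0,"dy":0,"dz":-0.0001,"yaw":-1},{"dx":0,"dy":0,"dz":-0.0001,"yaw":-1},{"dx":0,"dy":0,"dz":-0.0001,"yaw":-1},{"dx":0,"dy":0,"dz":-0.0001,"yaw":-1},{"dx":0,"dy":0,"dz":-0.0001,"yaw":-1},{"dx":0,"dy":0,"dz":-0.0001,"yaw":-1},{"dx":0,"dy":0,"dz":-0.0001,"yaw":-1}]'; python3 -c "$T"
python3 -m crank '[{"dx":0,"dy":0,"dz":-0.0001,"yaw":-1},{"dx":0,"dy":0,"dz":-0.0001,"yaw":-1},{"dx":0,"dy":0,"dz":-0.0001,"yaw":-1},{"dx":0,"dy":0,"dz":-0.0001,"yaw":-1},{"dx":0,"dy":0,"dz":-0.0001,"yaw":-1},{"dx":0,"dy":0,"dz":-0.0001,"yaw":-1},{"dx":0,"dy":0,"dz":-0.0001,"yaw":-1},{"dx":0,"dy":0,"dz":-0.0001,"yaw":-1}]'; python3 -c "$T"
```

```text
time_s: 26.98
ee_pos: [511.7, 147.1, 119.0]
ee_rot: [180.0, 0.0, -171.9]
force: [-0.3, 0.8, 3.4]
gripper_width: 43.1
gripper_force: 40.0
TQ [0.24 0.17 0.24] -83.36259790493149
time_s: 28.22
ee_pos: [511.9, 147.4, 118.2]
ee_rot: [179.9, -0.0, 138.1]
force: [0.7, 0.7, 1.8]
gripper_width: 43.4
gripper_force: 40.0
TQ [0.35 0.06 0.28] -33.36008923657241
time_s: 29.22
ee_pos: [512.2, 147.5, 117.6]
ee_rot: [179.9, -0.1, 98.1]
force: [0.7, 1.7, 0.6]
gripper_width: 43.5
gripper_force: 40.0
TQ [ 0.32 -0.08  0.21] 6.6442052007715775
```

```bash
T='from h import *
s=telemetry.state();print("TQ",s["torque"].round(2),s["qpos"][5])'
python3 -m crank '[{"dx":0,"dy":0,"dz":-0.0001,"yaw":-1},{"dx":0,"dy":0,"dz":-0.0001,"yaw":-1},{"dx":0,"dy":0,"dz":-0.0001,"yaw":-1},{"dx":0,"dy":0,"dz":-0.0001,"yaw":-1},{"dx":0,"dy":0,"dz":-0.0001,"yaw":-1},{"dx":0,"dy":0,"dz":-0.0001,"yaw":-1},{"dx":0,"dy":0,"dz":-0.0001,"yaw":-1},{"dx":0,"dy":0,"dz":-0.0001,"yaw":-1}]'; python3 -c "$T"
python3 -m crank '[{"dx":0,"dy":0,"dz":-0.0001,"yaw":-1},{"dx":0,"dy":0,"dz":-0.0001,"yaw":-1},{"dx":0,"dy":0,"dz":-0.0001,"yaw":-1},{"dx":0,"dy":0,"dz":-0.0001,"yaw":-1}]'; python3 -c "$T"
```

```text
time_s: 30.22
ee_pos: [512.5, 147.4, 116.9]
ee_rot: [179.9, -0.1, 58.1]
force: [1.2, 1.6, 0.3]
gripper_width: 43.3
gripper_force: 40.0
TQ [ 0.16 -0.15  0.23] 46.647946322226865
time_s: 30.72
ee_pos: [512.6, 147.2, 116.6]
ee_rot: [179.9, -0.1, 38.1]
force: [1.6, -0.3, -0.4]
gripper_width: 43.1
gripper_force: 40.0
TQ [ 0.09 -0.22  0.26] 66.64781134023025
```

```bash
T='from h import *
s=telemetry.state();print("TQ",s["torque"].round(2),s["qpos"][5])'
python3 -m crank '[{"dx":0,"dy":0,"dz":-0.0001,"yaw":-1},{"dx":0,"dy":0,"dz":-0.0001,"yaw":-1},{"dx":0,"dy":0,"dz":-0.0001,"yaw":-1},{"dx":0,"dy":0,"dz":-0.0001,"yaw":-1}]'; python3 -c "$T"
python3 -m crank '[{"dx":0,"dy":0,"dz":-0.0001,"yaw":-1},{"dx":0,"dy":0,"dz":-0.0001,"yaw":-1},{"dx":0,"dy":0,"dz":-0.0001,"yaw":-1}]'; python3 -c "$T"
```

```text
time_s: 31.22
ee_pos: [512.6, 147.1, 116.3]
ee_rot: [180.0, -0.1, 18.1]
force: [1.0, 0.5, 0.8]
gripper_width: 43.6
gripper_force: 40.0
TQ [-0.01 -0.13  0.2 ] 86.64865290167803
time_s: 31.6
ee_pos: [512.6, 147.0, 116.0]
ee_rot: [-180.0, -0.1, 3.1]
force: [2.1, -0.7, 0.9]
gripper_width: 43.8
gripper_force: 40.0
TQ [ 0.   -0.16  0.29] 101.64747120781152
```

```bash
T='from h import *
s=telemetry.state();print("TQ",s["torque"].round(2),s["qpos"][5])'
python3 -m crank '[{"dx":0,"dy":0,"dz":-0.0001,"yaw":-1},{"dx":0,"dy":0,"dz":-0.0001,"yaw":-1},{"dx":0,"dy":0,"dz":-0.0001,"yaw":-1},{"dx":0,"dy":0,"dz":-0.0001,"yaw":-1}]'; python3 -c "$T"
python3 -m crank '[{"dx":0,"dy":0,"dz":-0.0001,"yaw":-1},{"dx":0,"dy":0,"dz":-0.0001,"yaw":-1},{"dx":0,"dy":0,"dz":-0.0001,"yaw":-1}]'; python3 -c "$T"
```

```text
time_s: 32.1
ee_pos: [513.0, 146.8, 115.8]
ee_rot: [-180.0, -0.2, -16.6]
force: [3.0, 0.2, 0.4]
gripper_width: 43.6
gripper_force: 40.0
TQ [-0.16 -0.53  1.19] 121.49531268977815
time_s: 32.48
ee_pos: [513.3, 146.3, 115.9]
ee_rot: [-180.0, -0.2, -31.6]
force: [0.8, -0.9, 4.2]
gripper_width: 43.6
gripper_force: 40.0
TQ [-0.11  0.17  1.19] 136.5107492632603
```

The turning resistance rose from 0.25 to 1.19 N m and the descent stopped, so the nut is home. I'll release and retreat.

```bash
python3 -m crank '[{"dx":0,"dy":0,"dz":0,"yaw":0},{"dx":0,"dy":0,"dz":0,"yaw":0},{"dx":0,"dy":0,"dz":0,"yaw":0},{"dx":0,"dy":0,"dz":0,"yaw":0},{"dx":0,"dy":0,"dz":0,"yaw":0},{"dx":0,"dy":0,"dz":0,"yaw":0}]' 1 40
python3 -m crank '[{"dx":0,"dy":0,"dz":0.02,"yaw":0},{"dx":0,"dy":0,"dz":0.04,"yaw":0},{"dx":0,"dy":0,"dz":0.05,"yaw":0},{"dx":0,"dy":0,"dz":0.05,"yaw":0},{"dx":-0.06,"dy":-0.03,"dz":0,"yaw":0},{"dx":-0.06,"dy":-0.03,"dz":0,"yaw":0},{"dx":-0.06,"dy":-0.03,"dz":0,"yaw":0},{"dx":0,"dy":0,"dz":0,"yaw":0}]'
python3 - <<'E'
from h import *
o=[]
for n,x,y in(("top",170,180),("side",180,120)):
    im,K,T=grab(n);np.savez("pics/%s9.npz"%n,im=im,K=K,T=T)
    print(n,[proj((512,146.5,z),K,T).round(1).tolist() for z in(62,66,104,144)])
    o.append(cv2.resize(im[y:y+130,x:x+130],(400,400),interpolation=cv2.INTER_CUBIC))
cv2.imwrite("pics/end.png",np.hstack(o)[:,:,::-1])
E
```

```text
time_s: 33.22
ee_pos: [511.6, 146.8, 115.1]
ee_rot: [180.0, 0.0, -31.7]
force: [-1.1, 0.6, -0.4]
gripper_width: 91.4
gripper_force: 0.0
time_s: 34.22
ee_pos: [364.5, 73.7, 243.2]
ee_rot: [180.0, 0.0, -31.8]
force: [0.6, 0.8, 0.6]
gripper_width: 91.2
gripper_force: 0.0
top [[231.3, 245.1], [231.1, 245.1], [228.6, 245.5], [225.8, 245.9]]
side [[240.2, 198.2], [240.1, 197.2], [239.5, 187.9], [238.9, 177.5]]
```

View pics/end.png

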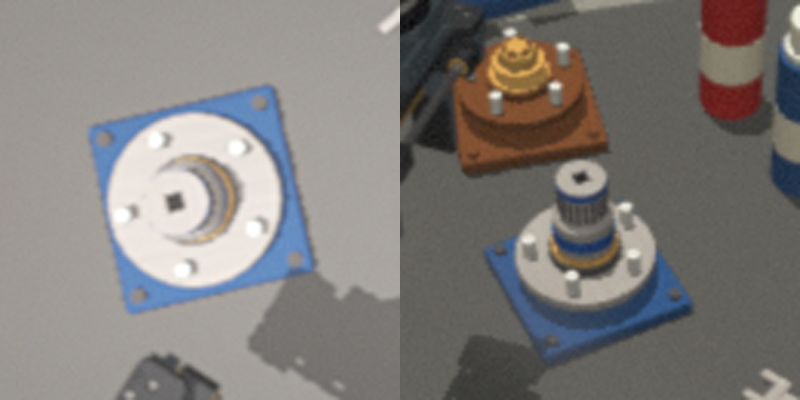

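The socket stands upright on the nut. Its top is at (238.5,177) in the side view, against a predicted (238.9,177.5) for a nut that is home.

```bash
python3 -c "
from workcell import ticket
print(ticket.job_done())"
```

```text
the job is handed in; nothing more can be done
None
```

The job is handed in: the nut is screwed home on its washer (turning resistance rose from 0.25 to about 1.2 N m and it stopped sinking), and the blue-banded socket stands on it with the arm clear, at about 34 s.

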